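# Unlock the jewellery case and hold its glass lid half open

## Task

Unlock the jewellery display case by turning the brass catch on its front ledge a quarter turn clockwise, until it clicks over clear of the lid; then raise the glass lid to about 50 degrees, half open and never up past 70, and keep holding it there so that a colleague can reach in. Finish while still holding the lid steady at that angle, because it falls shut when let go. Leave the other pieces in, on and around the case where they stand.

Things in the scene. Friction and masses are not known exactly. Their poses are not given: they have to be found in the camera images.
- case: Fixed walnut jewellery case, 270 deep (x) by 360 wide (y) by 89 mm high. Origin: centre of its underside; x points from the clerk's side to the hinges, z up. Its front ledge is 46 mm wide (x -135 to -89 mm), top 89 mm above the counter, level with the top of the shut lid, which covers x -88 to 128 mm. The jewellery inside is at most 65 mm above the counter
- lid: Lid 356 wide by 216 by 14 mm, 0.4 to 0.8 kg: walnut frame, rails 26 to 30 mm wide, glass pane sunk 4 mm, brass bar pull on the front rail. Origin: middle of the hinge line; shut, its axes are parallel to the case's and it lies from x -216 mm to 0, z -14 mm to 0. Nothing supports the raised lid: it falls shut by its weight when let go
- lid_angle (a joint): Opening angle of the lid in rad: 0 shut, grows as the front edge rises, 0.873 is 50 degrees, stop at 1.8. Nearly frictionless hinge. While the catch is locked the lid can rise only about 1 degree
- lid_hinge (a point): Middle of the lid's hinge line, which runs along the case's y: at x = 128 mm, y = 0, z = 89 mm in the case's frame; fixed to the case. A positive lid angle turns the lid about the case's +y
- lid_pull (a point): Centre of the lid's bar pull: round brass bar 12 mm thick along the lid's y, on two 10 mm posts 100 mm apart, its middle 38 mm above the frame's top. At x -200, y 0, z 38 mm in the lid's frame; moves and turns with it. Can be pinched from above between the posts, fingers closing across the bar (along x); the round bar can turn between the pads as the lid rises
- latch (a joint): Angle of the brass quarter-turn catch, rad: 0 locked (tongue along the case's +x, over the lid's front rail); grows clockwise seen from above; 1.571 unlocked (tongue along the case's -y, over the ledge only); stops at both ends. A spring detent resists with up to about 0.15 N m as far as half way (0.785), then snaps it on to the far stop, also when let go
- latch_grip (a point): Point on the catch's upright axis, 29 mm above the ledge, in its wing grip: a brass bar 44 long, 11 thick, from 10 to 38 mm above the ledge, in line with the tongue (the point's x, turns with it). Tongue 14 mm wide, 4 to 9 mm above the ledge, reaches 52 mm from the axis. Axis at x -112, y -110 mm of the case. Close across the wing from above, tips above the tongue
- tealight: Black and gold tea-light cup, 72 mm across, 75 mm high, standing loose near the case; bystander. Origin at the centre of its underside
- ring_cone: Wooden ring cone on a round foot, 56 mm across, 87 mm high, standing loose near the case; bystander. Origin at the centre of its underside
- scent: Amber scent bottle, 44 mm across, 100 mm high, standing loose on the counter nearer the robot, to one side; bystander. Origin at the centre of its underside
- polish: White jar of polish, 54 mm across, 50 mm high, standing loose on the counter nearer the robot, to one side; bystander. Origin at the centre of its underside
- ring_box: Teal ring box 41 x 41 x 32 mm standing loose on the front ledge, at its +y end; bystander. Origin at the centre of its underside
- bangle: Gold bangle, 66 mm across, 10 mm high, lying loose inside the case; bystander. Origin at the centre of its underside
- gift_box: Cardboard gift box with a pink lid, 92 x 72 x 42 mm, standing loose on the counter to the right (-y); bystander. Origin at the centre of its underside

How it is judged:
On the way, in this order (a step that is already met when the one before it is completed fails the run):
1. the catch has clicked over to its unlocked stop while the lid is still shut (value of joint latch above 1.35 rad and value of joint lid_angle below 0.06 rad), for 0.2 s.
2. the robot holds the lid at about 50 degrees (value of joint lid_angle between 0.768 and 0.977 rad and (contact force between lid and the fingers above 0.3 N or contact force between lid and the arm above 0.3 N)), for 0.5 s.
At the end, for the whole second after the job is handed in: The robot still holds the lid, with contact on it of more than 0.3 N, steady (under 0.1 rad/s) between 44 and 56 degrees (0.768 to 0.977 rad), with no loose thing touching the lid; the catch is at its unlocked stop (over 1.35 rad); every bystander stands upright within 30 mm of where it was (all of step 2 and velocity of joint lid_angle between -0.1 and 0.1 rad/s and value of joint latch above 1.35 rad and distance of each of tealight, ring_cone, scent, polish, ring_box, bangle, gift_box from where it was at the start of the episode below 0.03 m and angle between each of tealight, ring_cone, scent, polish, ring_box, bangle, gift_box's own z axis and vertical below 0.35 rad and contact force between lid and tealight below 0.05 N and contact force between lid and ring_cone below 0.05 N and contact force between lid and scent below 0.05 N and contact force between lid and polish below 0.05 N and contact force between lid and ring_box below 0.05 N and contact force between lid and bangle below 0.05 N and contact force between lid and gift_box below 0.05 N); the arm keeps its last pose, push and grip.
It fails at once if the lid is thrown up past 70 degrees (value of joint lid_angle above 1.25 rad).
It fails at once if a bystander is pushed more than 30 mm or knocked over (not (distance of each of tealight, ring_cone, scent, polish, ring_box, bangle, gift_box from where it was at the start of the episode below 0.03 m) or not (angle between tealight's own z axis and vertical below 0.35 rad) or not (angle between ring_cone's own z axis and vertical below 0.35 rad) or not (angle between scent's own z axis and vertical below 0.35 rad) or not (angle between polish's own z axis and vertical below 0.35 rad) or not (angle between ring_box's own z axis and vertical below 0.35 rad) or not (angle between bangle's own z axis and vertical below 0.35 rad) or not (angle between gift_box's own z axis and vertical below 0.35 rad)).
It also fails if it takes over 54 s, if anything falls off the work surface, if the arm or the gripper's body presses on something with over 40 N, if the wrist force passes 120 N, or if a joint passes its speed limit or range.

## Robot

A 6-joint arm with a two-finger parallel gripper is mounted at the origin on the work surface. World frame = base frame: x ahead of the robot, y to its left, z up, the work surface at z = 0. Lengths are in m, angles in rad, forces in N, time in s.
With the tool pointing down it reaches from about 0.375 to 0.975 m from the base axis. Payload 3.8 kg.
Tool frame: the origin (TCP) lies midway between the tips of the shut fingers; the grasp point (between the pads) lies 19 mm behind it; z points along the fingers, y is the line along which they close (so a half turn about z gives the same grasp; the last joint's range is limited). The gripper opens to 85 mm and grips with 20 to 120 N. Pads are 22 mm wide; open, the fingers measure 114 mm over their backs; the gripper's body (76 mm by 85 mm) begins 54 mm behind the grasp point. The pads swing forward as they close: fully open they stand 13 mm farther back than shut.
Start: joints at [-1.323, 0.264, 1.604, -0, 1.274, -0.037], TCP at [0.19, -0.648, 0.231] pointing down, gripper open.
Joint ranges: [-2.63, 2.63], [-0.94, 2.18], [0.31, 2.57], [-1.31, 4.45], [0, 2.66], [-2.55, 2.55]. Speed limits (rad/s): [2.57, 2.57, 3.14, 3.14, 3.14, 3.14].

## Interface

Orientations are given as a rotation vector (axis times angle).
In Python, from workcell import read_state, vision, ticket gives the robot as it stands. The module is installed in compiled form; this text tells all that it offers.
- The arm moves only by the tool jog_arm, never from a script. Its arguments are lists of equal length, an entry for each row: "turn": the turn, a rotation vector about the tool's x, y, z in rad, a list of three; "delta_pos": the shift along the tool's x, y, z in m, a list of three; "gripper": the finger opening in m, from 0 to 0.0854. In form: {"turn": [[rx, ry, rz], ...], "delta_pos": [[dx, dy, dz], ...], "gripper": [gripper, ...]}. A call has 1 to 20 rows; each row shifts and turns the commanded pose from where the row before left it, along the tool's axes as they then stand; what a row does not reach is not made up. A row lasts 1/12 s, in which the tool goes at most 41.7 mm and 7.16 degrees, less where a joint would pass 70% of its speed; a pose out of reach is approached as far as the arm can. A call with a gripper value outside its range is refused whole. The fingers move at their own pace and stop on an object; "grip_force" is the grip in N (left out, the last holds). Time passes only in rows, so rows that do not move let the fingers close. It gives the time, the measured TCP pose, the force, the opening and the grip force at its end, in the units of the state.
- read_state(): the state, without advancing time (a new reading comes with each control period).
- vision.read_camera(name): name is "scene" or "top" or "wrist"; returns the picture (480x640x3 uint8, red, green, blue); there is no depth.
- vision.calibration(name): a dict with "vfov" (degrees; the focal length in pixels is half the picture's height over the tangent of half this angle, whatever the lens; pixels are square), "cx", "cy" (the principal point, pixels), "R" (3x3) and "t" (3): a world point X has camera coordinates R X + t; the wrist camera has in their place "mount" (4x4, takes a point from camera to tool coordinates, whose origin is the TCP and whose axes are the flange's). Camera axes: x right, y down, z forward; pixel columns grow to the right and rows downward; lengths in m; the calibration is good to about 2 mm. A picture is of the moment at which its call begins: read the wrist's pose just before it. calibration takes no time and is no camera call.
- ticket.finish_job(): hands the job in; it is judged then, once.
The state is a dict: "time": time; "q": joint angles; "joint_vel": joint speeds; "joint_torque": joint torques, N m; "tool_pos": TCP position; "tcp_rot": TCP orientation; "wrist_force": force on the tool from outside, world axes, zero at the start; "torque": the same for the moment, N m; "width": opening from 0.0 (shut) to 1.0 (fully open); "grip_force": force on a finger pad.
Only numpy, scipy, OpenCV 4.12 (cv2) and the standard library are available. Lean on these libraries where they do the work, as an engineer would, in place of code of your own. Each camera call takes 0.05 s, during which the arm holds its last target. There are 200 camera calls.

## Working session

There is one attempt and no reset: what is moved stays moved. The work goes in short steps, Python scripts to look and compute and a tool call to move; the robot and the scene stay as the last step left them, time stands still between calls to the robot, and variables do not carry over. Pictures are saved under pics/ and viewed, at most 10 in all, crops included, and the job is handed in when it is done.

Besides the shell and the picture viewer there is one more tool, called as name(argument=value, ...) on one line, values as JSON. jog_arm: Moves the arm, as the interface text tells. Its arguments: {"type":"object","properties":{"turn":{"type":"array","items":{"type":"array","items":{"type":"number"}}},"delta_pos":{"type":"array","items":{"type":"array","items":{"type":"number"}}},"gripper":{"type":"array","items":{"type":"number"}},"grip_force":{"type":"number"}},"required":["turn","delta_pos","gripper"]}

```bash
mkdir -p pics
python3 - <<'E'
from workcell import read_state, vision
import cv2
for n in ("scene","top"):
    im=vision.read_camera(n); cv2.imwrite(f"pics/{n}0.png",im[:,:,::-1])
    print(n,vision.calibration(n))
print(vision.calibration("wrist")); print(read_state())
E
```

```text
scene {'vfov': 48.24599031257737, 'cx': 314.2123483346802, 'cy': 247.80583963947055, 'R': array([[ 0.8353245 ,  0.54958059, -0.01393385],
       [ 0.44306837, -0.68800532, -0.57475134],
       [-0.32545874,  0.47393023, -0.81820948]]), 't': array([-0.41246243, -0.18626941,  1.76473134])}
top {'vfov': 44.89669139604631, 'cx': 313.7078897886432, 'cy': 239.72984358825812, 'R': array([[-0.01684811, -0.99984754, -0.00458744],
       [-0.9909879 ,  0.01730825, -0.13282848],
       [ 0.13288763,  0.00230819, -0.99112842]]), 't': array([-0.01542156,  0.51443319,  1.42354394])}
{'vfov': 70.71331938353178, 'cx': 319.30546897681756, 'cy': 235.35496021906226, 'mount': array([[ 2.77154671e-04, -9.53556302e-01, -3.01214712e-01,
         7.80221719e-02],
       [ 9.99999961e-01,  2.72577692e-04,  5.72232480e-05,
         4.09770989e-04],
       [ 2.75388226e-05, -3.01214717e-01,  9.53556340e-01,
        -1.42552856e-01],
       [ 0.00000000e+00,  0.00000000e+00,  0.00000000e+00,
         1.00000000e+00]])}
{'time': 0.1, 'q': array([-1.32289618e+00,  2.64702821e-01,  1.60528551e+00, -2.19598554e-05,
        1.27371484e+00, -3.68819799e-02]), 'joint_vel': array([ 6.44016324e-04,  6.81165923e-05, -3.83371969e-03,  3.52075491e-04,
        2.32479548e-03,  1.54624244e-03]), 'joint_torque': array([ 2.73229552e-04, -5.16705251e+01, -3.68589914e+01, -1.68553333e-04,
        6.19393613e-03,  3.99511570e-07]), 'tool_pos': array([ 0.18947371, -0.64714312,  0.23004373]), 'tcp_rot': array([-3.10772139e+00, -4.45537110e-01,  3.81668535e-04]), 'wrist_force': array([-0.78137537, -0.22048423,  0.15763379]), 'torque': array([-0.02187666, -0.0002825 ,  0.01465979]), 'grip_force': 0.0, 'width': 0.9978649903941436}
```

View pics/scene0.png

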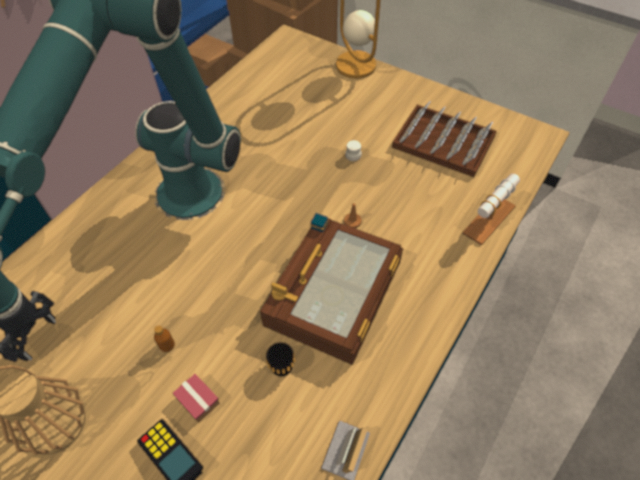

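View pics/top0.png

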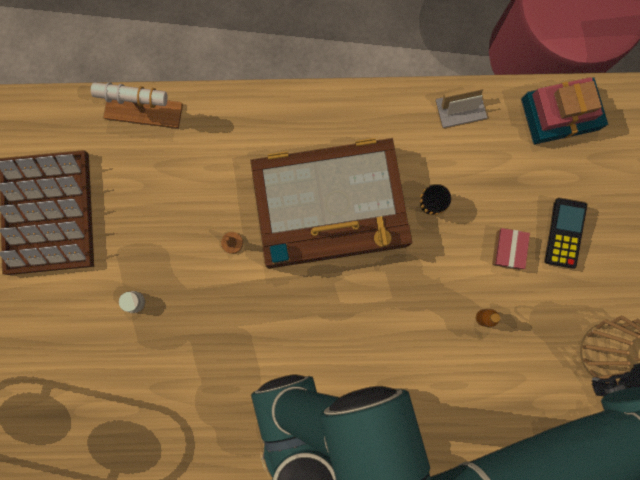

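The top view shows the case with corners at about (251,159), (393,140), (411,245) and (265,267). The pull bar runs from (312,233) to (358,226), and the catch is at about (382,238). The ring box is at (279,253), the tea-light at (436,199) and the cone at (232,243).

```bash
cat > h.py <<'E'
import numpy as np, cv2
from workcell import read_state, vision
from scipy.spatial.transform import Rotation as Ro
def cam(name, st=None):
    c=vision.calibration(name); f=240/np.tan(np.radians(c['vfov'])/2)
    if name=='wrist':
        M=c['mount']; Rt=Ro.from_rotvec(st['tcp_rot']).as_matrix()
        Rw=Rt@M[:3,:3]; o=st['tool_pos']+Rt@M[:3,3]
    else:
        Rw=c['R'].T; o=-Rw@c['t']
    return f,c['cx'],c['cy'],Rw,o
def ray(C,uv,z):
    f,cx,cy,Rw,o=C; uv=np.atleast_2d(uv).astype(float)
    d=np.c_[(uv[:,0]-cx)/f,(uv[:,1]-cy)/f,np.ones(len(uv))]@Rw.T
    return o+d*((z-o[2])/d[:,2])[:,None]
def proj(C,X):
    f,cx,cy,Rw,o=C; p=(np.atleast_2d(X)-o)@Rw
    return np.c_[f*p[:,0]/p[:,2]+cx,f*p[:,1]/p[:,2]+cy]
E
python3 - <<'E'
from h import *
C=cam('top')
im=cv2.imread('pics/top0.png'); hsv=cv2.cvtColor(im,cv2.COLOR_BGR2HSV)
c=ray(C,[(251,159),(393,140),(411,245),(265,262)],.089); print(c)
print(np.linalg.norm(c[0]-c[1]),np.linalg.norm(c[1]-c[2]), c.mean(0))
m=cv2.inRange(hsv,(15,150,110),(30,255,255)); m[:,:300]=0;m[:,405:]=0;m[:210]=0;m[255:]=0
n,l,s,ce=cv2.connectedComponentsWithStats(m)
for i in range(1,n):
    if s[i,4]>30:
        p=np.argwhere(l==i)[:,::-1].astype(np.float32); print(s[i],ce[i],cv2.minAreaRect(p),ray(C,ce[i],.127),ray(C,ce[i],.118))
e=ray(C,[(312,233),(358,226)],.127);print(e, np.degrees(np.arctan2(*(e[0]-e[1])[:2][::-1])))
E
```

```text
[[ 0.70993114  0.12659487  0.089     ]
 [ 0.75182253 -0.22437149  0.089     ]
 [ 0.48985052 -0.25857657  0.089     ]
 [ 0.45481067  0.09357558  0.089     ]]
0.35345759573463753 0.2641956138875741 [ 0.60160372 -0.0656944   0.089     ]
[374 217  17  29 299] [381.39130435 233.56187291] ((382.0, 231.0), (28.0, 16.0), 90.0) [[ 0.51350964 -0.18378525  0.127     ]] [[ 0.51479519 -0.18482475  0.118     ]]
[311 221  48  15 233] [334.12875536 226.43776824] ((334.363525390625, 227.66172790527344), (7.941965103149414, 47.835418701171875), 80.7538833618164) [[ 0.53240568 -0.07308531  0.127     ]] [[ 0.533817 -0.073388  0.118   ]]
[[ 0.51770152 -0.02071218  0.127     ]
 [ 0.53246122 -0.12931261  0.127     ]] 97.73955611799772
```

jog_arm(turn=[[0,0,0],[0,0,0],[0,0,0],[0,0,0],[0,0,0],[0,0,0],[0,0,0],[0,0,0],[0,0,0],[0,0,0],[0,0,0],[0,0,0],[0,0,0],[0,0,0],[0,0,0],[0,0,0]], delta_pos=[[0.027,-0.022,-0.002],[0.027,-0.022,-0.002],[0.027,-0.022,-0.002],[0.027,-0.022,-0.002],[0.027,-0.022,-0.002],[0.027,-0.022,-0.002],[0.027,-0.022,-0.002],[0.027,-0.022,-0.002],[0.027,-0.022,-0.002],[0.027,-0.022,-0.002],[0.027,-0.022,0],[0.027,-0.022,0],[0.027,-0.022,0],[0.027,-0.022,0],[0.027,-0.022,0],[0.027,-0.022,0]], gripper=[0.045,0.045,0.045,0.045,0.045,0.045,0.045,0.045,0.045,0.045,0.045,0.045,0.045,0.045,0.045,0.045])

```text
time: 1.43
tool_pos: [0.5057, -0.1869, 0.2509]
tcp_rot: [-3.11, -0.446, 0.001]
wrist_force: [-0.3, -1.0, -0.3]
width: 0.525
grip_force: 0.0
```

jog_arm(turn=[[0,0,-0.124],[0,0,-0.124],[0,0,-0.124],[0,0,-0.124],[0,0,-0.124],[0,0,-0.124],[0,0,-0.124],[0,0,-0.124],[0,0,-0.124],[0,0,-0.124],[0,0,-0.124],[0,0,-0.124]], delta_pos=[[0,0,0],[0,0,0],[0,0,0],[0,0,0],[0,0,0],[0,0,0],[0,0,0],[0,0,0],[0,0,0],[0,0,0],[0,0,0],[0,0,0]], gripper=[0.045,0.045,0.045,0.045,0.045,0.045,0.045,0.045,0.045,0.045,0.045,0.045])

```text
time: 2.43
tool_pos: [0.5049, -0.1884, 0.2507]
tcp_rot: [-1.978, -2.439, 0.0]
wrist_force: [1.1, -0.6, -0.3]
width: 0.53
grip_force: 0.0
```

jog_arm(turn=[[0,0,-0.124],[0,0,-0.124],[0,0,-0.124],[0,0,-0.124],[0,0,-0.124],[0,0,-0.124],[0,0,-0.124],[0,0,-0.124],[0,0,-0.124],[0,0,-0.124],[0,0,-0.124],[0,0,-0.124],[0,0,0]], delta_pos=[[0,0,0],[0,0,0],[0,0,0],[0,0,0],[0,0,0],[0,0,0],[0,0,0],[0,0,0],[0,0,0],[0,0,0],[0,0,0],[0,0,0],[0,0,0]], gripper=[0.045,0.045,0.045,0.045,0.045,0.045,0.045,0.045,0.045,0.045,0.045,0.045,0.045])

```text
time: 3.52
tool_pos: [0.505, -0.1884, 0.2507]
tcp_rot: [0.192, -3.135, -0.001]
wrist_force: [0.3, -0.4, -0.2]
width: 0.526
grip_force: 0.0
```

Run:
```python
from h import *
import pickle
s=read_state(); im=vision.read_camera('wrist'); cv2.imwrite('pics/w1.png',im[:,:,::-1]); pickle.dump(s,open('w1.pkl','wb'))
print(s['time'],s['q'],s['tool_pos'],Ro.from_rotvec(s['tcp_rot']).as_matrix())
yaw=.13;c,n=np.cos(yaw),np.sin(yaw)
o=np.array([.6016,-.0657])
P=lambda x,y,z:[o[0]+c*x-n*y,o[1]+n*x+c*y,z]
print(proj(cam('wrist',s),[P(-.112,-.11,.127),P(-.112+.052,-.11,.098),P(-.072,0,.127)]))
```

```text
3.5167 [-4.03422709e-01 -5.34845130e-03  1.87009129e+00  2.48011490e-05
  1.27793586e+00 -2.09644156e+00] [ 0.50495035 -0.18844743  0.25070684] [[-9.92540537e-01 -1.21911048e-01 -9.89535008e-04]
 [-1.21911535e-01  9.92540869e-01  4.48184547e-04]
 [ 9.27515289e-04  5.65477063e-04 -9.99999410e-01]]
[[318.47801204 225.75368585]
 [318.98291876 270.23572608]
 [447.76685318 269.90213671]]
```

View pics/w1.png

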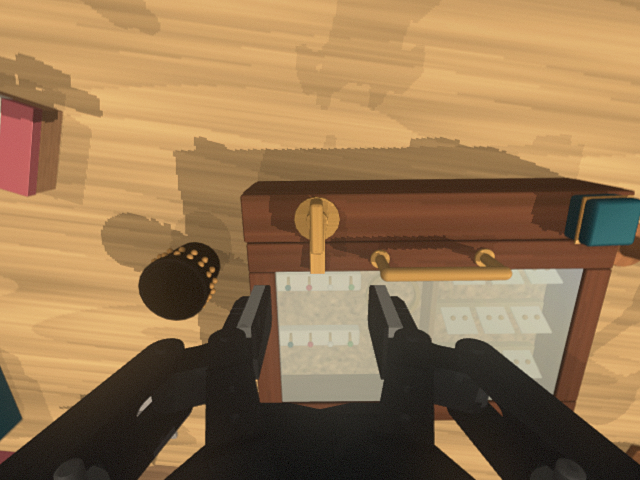

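The wrist view shows the catch disc centred at about (317,218) and its tongue tip at (318,272). The pull bar runs from (383,275) to (512,273).

Run:
```python
from h import *
import pickle
s=pickle.load(open('w1.pkl','rb')); C=cam('wrist',s)
print(ray(C,(317,218),.090), ray(C,(318,272),.098))
b=ray(C,[(383,275),(512,273)],.127); print(b,b.mean(0),np.arctan2(-(b[1]-b[0])[0],(b[1]-b[0])[1]))
e=ray(C,[(242,196),(639,190)],.089); d=e[1]-e[0]; print(np.arctan2(-d[0],d[1]))
```

```text
[[ 0.5080281 -0.1903374  0.09     ]] [[ 0.5582787  -0.18325367  0.098     ]]
[[ 0.54161401 -0.12905115  0.127     ]
 [ 0.52631425 -0.01976883  0.127     ]] [ 0.53396413 -0.07440999  0.127     ] 0.139098028091246
0.13764044841579073
```

jog_arm(turn=[[0,0,-0.013],[0,0,0],[0,0,0],[0,0,0],[0,0,0],[0,0,0],[0,0,0],[0,0,0]], delta_pos=[[-0.003,-0.002,0.02],[0,0,0.028],[0,0,0.028],[0,0,0.028],[0,0,0.022],[0,0,0.012],[0,0,0.009],[0,0,0]], gripper=[0.045,0.045,0.045,0.045,0.045,0.045,0.045,0.045])

```text
time: 4.23
tool_pos: [0.5074, -0.1897, 0.1025]
tcp_rot: [0.205, -3.132, -0.002]
wrist_force: [-0.5, -0.3, -0.5]
width: 0.526
grip_force: 0.0
```

jog_arm(turn=[[0,0,0],[0,0,0],[0,0,0],[0,0,0],[0,0,0],[0,0,0]], delta_pos=[[0,0,0],[0,0,0],[0,0,0],[0,0,0],[0,0,0],[0,0,0]], gripper=[0,0,0,0,0,0], grip_force=40)

```text
time: 4.73
tool_pos: [0.5099, -0.1905, 0.1063]
tcp_rot: [-0.207, 3.132, -0.002]
wrist_force: [-0.4, 1.1, 5.9]
width: 0.119
grip_force: 42.7
```

jog_arm(turn=[[0,0,0],[0,0,0.08],[0,0,0.12],[0,0,0.12],[0,0,0.12],[0,0,0.12],[0,0,0.12],[0,0,0.12],[0,0,0.12],[0,0,0.12],[0,0,0.12],[0,0,0.12],[0,0,0.12],[0,0,0.12],[0,0,0.07],[0,0,0.02],[0,0,0],[0,0,0]], delta_pos=[[0,0,-0.004],[0,0,0],[0,0,0],[0,0,0],[0,0,0],[0,0,0],[0,0,0],[0,0,0],[0,0,0],[0,0,0],[0,0,0],[0,0,0],[0,0,0],[0,0,0],[0,0,0],[0,0,0],[0,0,0],[0,0,0]], gripper=[0,0,0,0,0,0,0,0,0,0,0,0,0,0,0,0,0,0])

```text
time: 6.23
tool_pos: [0.5079, -0.1928, 0.1065]
tcp_rot: [2.11, 2.324, -0.007]
wrist_force: [3.8, -9.4, -13.0]
width: 0.12
grip_force: 50.5
```

Run:
```python
from h import *
s=read_state(); im=vision.read_camera('wrist'); cv2.imwrite('pics/w2.png',im[:,:,::-1])
print(s['q'],s['torque'],Ro.from_rotvec(s['tcp_rot']).as_matrix())
```

```text
[-0.40533776  0.12845889  2.00956472 -0.0060462   1.00249658 -0.49872027] [-1.51568734 -0.48626429  0.97400611] [[-0.09648605  0.99533382 -0.00101625]
 [ 0.99532184  0.09647968 -0.00510906]
 [-0.00498717 -0.00150445 -0.99998643]]
```

View pics/w2.png

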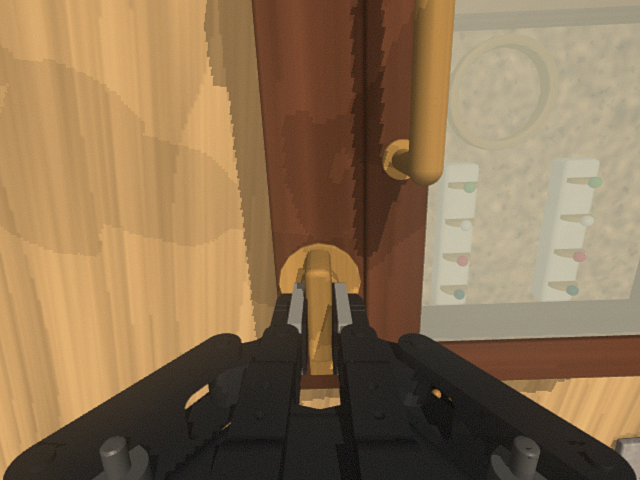

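The catch has turned: the wing is at about (318,310), in line with the case's y, and the tongue is hidden between the fingers towards -y. Next I release it and go over the pull.

jog_arm(turn=[[0,0,-0.043],[0,0,0],[0,0,0],[0,0,0],[0,0,0],[0,0,0],[0,0,0],[0,0,0],[0,0,0],[0,0,0],[0,0,0],[0,0,0],[0,0,0],[0,0,0],[0,0,0],[0,0,0]], delta_pos=[[0,0,0],[0,0,0],[0,0,0],[0,0,0],[0,0,0],[0,0,-0.02],[0,0,-0.025],[0,0,-0.03],[0,0,-0.025],[0.022,0.008,0],[0.022,0.008,0],[0.022,0.009,0],[0.022,0.009,0],[0.023,0.008,0],[0,0,0],[0,0,0]], gripper=[0.045,0.045,0.045,0.045,0.045,0.045,0.045,0.045,0.045,0.045,0.045,0.045,0.045,0.045,0.045,0.045])

```text
time: 7.62
tool_pos: [0.5353, -0.0735, 0.2085]
tcp_rot: [2.062, 2.369, -0.0]
wrist_force: [-0.5, -0.5, -0.8]
width: 0.525
grip_force: 0.0
```

Run:
```python
from h import *
s=read_state(); im=vision.read_camera('wrist'); cv2.imwrite('pics/w3.png',im[:,:,::-1])
R=Ro.from_rotvec(s['tcp_rot']).as_matrix(); print(s['time'],s['tool_pos'],np.arctan2(R[1,1],R[0,1]))
y=.138
P=np.array([.534,-.0744,.127]); d=np.array([-np.sin(y),np.cos(y),0])
print(proj(cam('wrist',s),[P-.055*d,P,P+.055*d,[.508,-.190,.127]]))
```

```text
7.6167 [ 0.53530244 -0.07352194  0.20854661] 0.138369372100548
[[315.95996485 313.75923199]
 [315.77639746 244.42275631]
 [315.56518699 164.64502392]
 [264.0305109  375.53058012]]
```

View pics/w3.png

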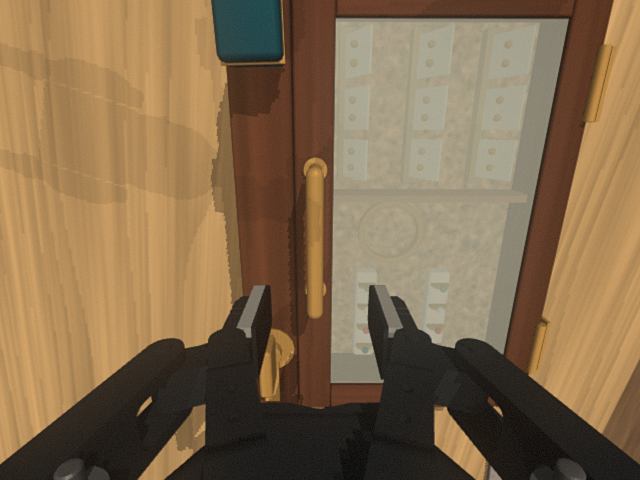

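The pull bar, from (315,165) to (316,315), matches the prediction. The catch, at about (270,360), lies along -y, so it is unlocked. I go down and pinch the bar.

jog_arm(turn=[[0,0,0],[0,0,0],[0,0,0],[0,0,0],[0,0,0],[0,0,0],[0,0,0],[0,0,0],[0,0,0],[0,0,0],[0,0,0],[0,0,0]], delta_pos=[[0,-0.001,0.02],[0,0,0.025],[0,0,0.025],[0,0,0.018],[0,0,0.01],[0,0,0],[0,0,0],[0,0,0],[0,0,0],[0,0,0],[0,0,0],[0,0,0]], gripper=[0.045,0.045,0.045,0.045,0.045,0.045,0,0,0,0,0,0], grip_force=40)

```text
time: 8.67
tool_pos: [0.5322, -0.0757, 0.1119]
tcp_rot: [-2.063, -2.366, 0.006]
wrist_force: [-9.0, -3.8, 8.0]
width: 0.121
grip_force: 39.1
```

Run:
```python
from h import *
s=read_state(); R=Ro.from_rotvec(s['tcp_rot']).as_matrix(); print(s['tool_pos'],s['wrist_force'],s['width'],R)
r=np.hypot(.2,.038);p=np.arctan2(.038,.2)
t=np.radians(np.r_[0:51:2.5]); X=np.c_[-r*np.cos(p+t),-r*np.sin(p+t)]; print(np.round(np.diff(X,axis=0)*1000,1).tolist())
```

```text
[ 0.53223985 -0.07568267  0.11188266] [-8.99657433 -3.77438546  8.00085761] 0.12060853539820005 [[-0.13621056  0.99067211 -0.0039318 ]
 [ 0.99067928  0.13620491 -0.00167092]
 [-0.0011198  -0.00412275 -0.99999087]]
[[1.8, -8.7], [2.2, -8.6], [2.6, -8.5], [3.0, -8.4], [3.3, -8.2], [3.7, -8.1], [4.0, -7.9], [4.4, -7.7], [4.7, -7.5], [5.0, -7.3], [5.3, -7.1], [5.7, -6.9], [5.9, -6.6], [6.2, -6.3], [6.5, -6.1], [6.8, -5.8], [7.0, -5.5], [7.2, -5.2], [7.4, -4.8], [7.7, -4.5]]
```

jog_arm(turn=[[0,0,0],[0,0,0],[0,0,0],[0,0,0],[0,0,0],[0,0,0],[0,0,0],[0,0,0],[0,0,0],[0,0,0],[0,0,0],[0,0,0],[0,0,0]], delta_pos=[[0,-0.002,-0.001],[0,0.001,-0.0043],[0,0.001,-0.0044],[0,0.0022,-0.0086],[0,0.0026,-0.0085],[0,0.003,-0.0084],[0,0.0033,-0.0082],[0,0.0037,-0.0081],[0,0.004,-0.0079],[0,0.0022,-0.0039],[0,0.0022,-0.0038],[0,0,0],[0,0,0]], gripper=[0,0,0,0,0,0,0,0,0,0,0,0,0])

```text
time: 9.75
tool_pos: [0.5561, -0.0724, 0.1783]
tcp_rot: [-2.064, -2.367, 0.005]
wrist_force: [-5.3, -4.9, -0.7]
width: 0.122
grip_force: 39.1
```

Run:
```python
from h import *
s=read_state(); im=vision.read_camera('scene'); cv2.imwrite('pics/s4.png',im[:,:,::-1])
print(s['tool_pos'],s['wrist_force'],s['width'])
```

```text
[ 0.55607093 -0.07236289  0.17832604] [-5.29125211 -4.90274458 -0.65263286] 0.12175965957980343
```

View pics/s4.png

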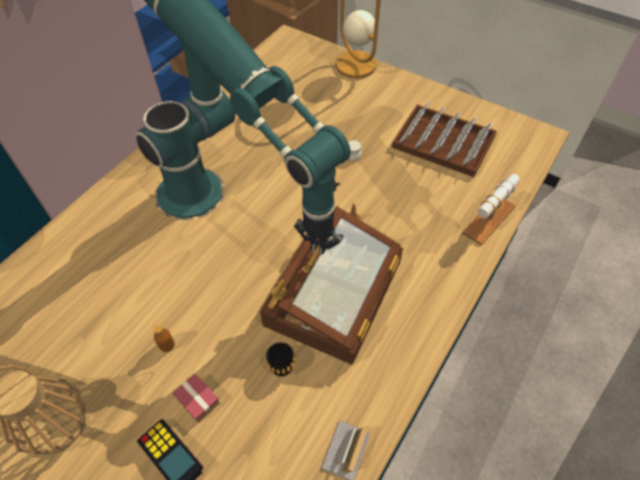

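The lid has risen to about 20° with its front edge clear of the case, and the gripper is still on the pull at about (320,235). I continue along the arc.

jog_arm(turn=[[0,0,0],[0,0,0],[0,0,0],[0,0,0],[0,0,0],[0,0,0],[0,0,0],[0,0,0],[0,0,0],[0,0,0],[0,0,0],[0,0,0],[0,0,0],[0,0,0],[0,0,0],[0,0,0]], delta_pos=[[0,0.0023,-0.0038],[0,0.0024,-0.0037],[0,0.005,-0.0073],[0,0.0053,-0.0071],[0,0.0057,-0.0069],[0,0.0059,-0.0066],[0,0.0062,-0.0063],[0,0.0065,-0.0061],[0,0.0068,-0.0058],[0,0.007,-0.0055],[0,0.0072,-0.0052],[0,0.0074,-0.0048],[0,0.0038,-0.0023],[0,0.0038,-0.0022],[0,0,0],[0,0,0]], gripper=[0,0,0,0,0,0,0,0,0,0,0,0,0,0,0,0])

```text
time: 11.13
tool_pos: [0.6309, -0.0622, 0.2557]
tcp_rot: [2.065, 2.367, -0.003]
wrist_force: [-9.9, -3.5, 12.6]
width: 0.122
grip_force: 39.6
```

Run:
```python
from h import *
s=read_state(); im=vision.read_camera('scene'); im=cv2.resize(im[150:400,200:500],None,fx=2.4,fy=2.4)
cv2.imwrite('pics/s5.png',im[:,:,::-1])
im=vision.read_camera('wrist'); cv2.imwrite('pics/w5.png',im[:,:,::-1])
print(s['tool_pos'],s['wrist_force'],s['width'],s['grip_force'])
y=.138; pull=np.array([.534,-.0744]); ax=np.array([np.cos(y),np.sin(y)]); h=pull+.2*ax
R=Ro.from_rotvec(s['tcp_rot']).as_matrix(); g=s['tool_pos']-R[:,2]*.019
a=(g[:2]-h)@ax; b=g[2]-.089; print(a,b,np.hypot(a,b),np.degrees(np.arctan2(b,-a)-np.arctan2(.038,.2)))
ly=np.array([-np.sin(y),np.cos(y)]); C=cam('scene')
for t in (44,47,50,53,56):
    t=np.radians(t); c=[np.r_[h-.216*np.cos(t)*ax+k*.178*ly,.089+.216*np.sin(t)] for k in(-1,1)]
    print(np.round((proj(C,c)-[200,150])*2.4).tolist())
```

```text
[ 0.63091148 -0.0621823   0.25571699] [-9.94950358 -3.50385337 12.64516356] 0.12191655558568622 39.601664543151855
-0.10231353509837748 0.18571695092311888 0.21203500966705255 50.39117486314019
[[226.0, 349.0], [369.0, 98.0]]
[[233.0, 348.0], [376.0, 96.0]]
[[241.0, 347.0], [383.0, 94.0]]
[[249.0, 347.0], [391.0, 92.0]]
[[257.0, 347.0], [399.0, 91.0]]
```

View pics/s5.png

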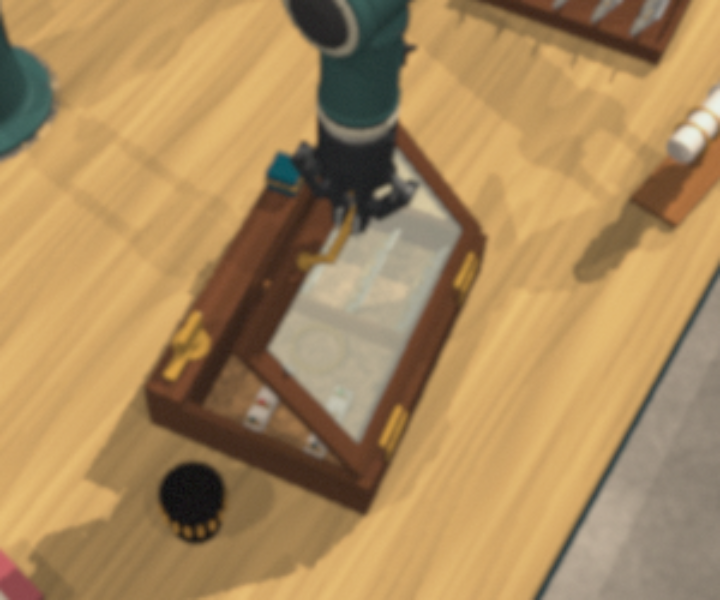

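View pics/w5.png

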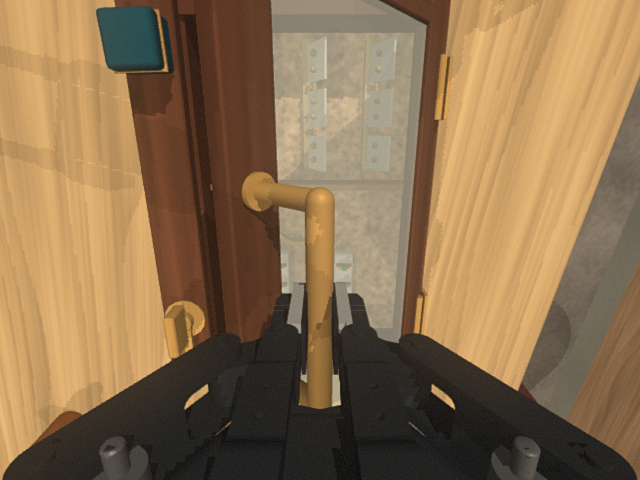

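The lid's near corner is at about (243,350) in the crop, against a predicted (241,347) for 50°. The catch is still unlocked, the bar is between the pads, and the ring box and tea-light are in place. I relieve the small radial load and hold.

jog_arm(turn=[[0,0,0],[0,0,0],[0,0,0],[0,0,0],[0,0,0],[0,0,0],[0,0,0],[0,0,0],[0,0,0],[0,0,0],[0,0,0],[0,0,0]], delta_pos=[[0,-0.001,-0.002],[0,0,0],[0,0,0],[0,0,0],[0,0,0],[0,0,0],[0,0,0],[0,0,0],[0,0,0],[0,0,0],[0,0,0],[0,0,0]], gripper=[0,0,0,0,0,0,0,0,0,0,0,0])

```text
time: 12.23
tool_pos: [0.63, -0.0623, 0.2553]
tcp_rot: [2.065, 2.367, -0.003]
wrist_force: [-6.3, -3.3, 4.7]
width: 0.123
grip_force: 39.8
```

Run:
```python
from h import *
s=read_state(); ims=[vision.read_camera('scene') for _ in range(2)]
old=cv2.imread('pics/s5.png')[:,:,::-1]; new=cv2.resize(ims[1][150:400,200:500],None,fx=2.4,fy=2.4)
print(s['tool_pos'],s['wrist_force'],s['width'],np.abs(s['joint_vel']).max(),cv2.absdiff(old,new)[250:520,150:500].mean())
```

```text
[ 0.63000023 -0.0622609   0.2552914 ] [-6.30524258 -3.25303985  4.72907696] 0.12302086667345237 0.0012561743126654119 1.030673721340388
```

Steady at about 50°, so I hand in.

```bash
python3 -c "
from workcell import ticket
print(ticket.finish_job())"
```

```text
the job is handed in; nothing more can be done
None
```

I turned the catch to its unlocked stop and raised the lid to about 50°, then handed the job in at about 12 s with the gripper still holding the lid steady; no verdict came back.

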